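# Load the sloped sample feeder

## Task

Close the sliding gate at the low end of the sloped roller lane. Then load the lane from its upper half: set the white jar upright between the rails and let go so that it slides down to the gate, and after that send the amber bottle down behind it in the same way, so that both stand upright one behind the other against the closed gate. Leave the clear jar and the tall bottle where they stand.

Things in the scene. Friction and masses are not known exactly. Their poses are not given: they have to be found in the camera images.
- feed_lane: Fixed sloped lane on a grey housing: free-turning white wheels between low steel rails; foot plate 132 x 350 mm. Origin: centre of its underside on the worktop. Own +y runs level along the lane to the low end (gate); -x is the gate handle's side (robot side). The wheel tops drop towards +y by 0.17 rad: height 197 mm at the open upper end (y=-0.168), 168 mm at y=0, 143 mm at the gate (y=0.148).
- feed_gate (a joint): Slide of the steel gate across the low end of the lane (m): 0 = shut (end of travel), 0.100 = fully drawn out sideways along the lane's own -x. Moves level along the lane's x and stays where left (about 1.5 N of friction). The blade stands square to the slope, 68 mm high above the wheel tops.
- gate_handle (a point): Middle of the gate's black upright grip: 30 mm along the lane's x, 16 mm along its y, 44 mm high; this point is 16 mm below its top, 231 mm above the worktop. Moves with the gate; the steel blade begins about 20 mm below this point. With the gate shut it is at (-0.066, 0.161, 0.231) in the lane's frame.
- lane_load (a point): Point level with the wheel tops, midway between the rails, in the upper half, a good place to set things down: 90 mm uphill of the lane's middle, 183 mm above the worktop. Rails: 88 mm apart up to 15 mm above the wheels, then flaring to 102 mm at their top, 33 mm above the wheels. Jars and bottles let go here roll down by themselves in 1 to 2 s.
- lane_front (a point): Point level with the wheel tops where the middle of the underside of the white jar is when it rests against the shut gate (34 mm uphill of the gate face).
- lane_second (a point): Point level with the wheel tops where the middle of the underside of the amber bottle is when it rests against the white jar (98 mm uphill of the gate face).
- white_jar: Opaque white plastic jar with a broad white screw cap, the lowest of the four containers, 68 mm diameter, 85 mm high; the body is 68 mm wide up to 66 mm, the cap above it 65 mm wide. Loose, 0.08 to 0.17 kg. Origin: centre of the underside, z up its axis.
- amber_bottle: Amber-brown bottle with a round shoulder and a blue cap, 60 mm diameter, 120 mm high; straight body up to about 75 mm, cap 34 mm wide from 102 mm to 120 mm. Loose, 0.13 to 0.25 kg. Origin: centre of the underside, z up its axis.
- clear_jar: Clear glass jar with a narrower black cap, 68 mm diameter, 100 mm high, loose, not to be moved. Origin: centre of the underside.
- tall_bottle: Whitish bottle with a blue cap, 62 mm diameter, 140 mm high, loose, not to be moved. Origin: centre of the underside.
Things that resemble listed ones, but are neither listed nor needed, are in the scene too. Leave any pink or red look-alike of the amber_bottle alone.

How it is judged:
On the way, in this order (a step that is already met when the one before it is completed fails the run):
1. the gate is shut, to within 6 mm (value of joint feed_gate below 0.006 m), for 0.2 s.
2. the white jar is on the lane between the rails, in the upper half (its underside's middle at lane y < 0), let go (y of white_jar in the frame of feed_lane below 0 m and x of white_jar in the frame of feed_lane between -0.02 and 0.02 m and contact force between white_jar and feed_lane above 0.05 N and contact force between white_jar and the fingers below 0.1 N).
3. the white jar has slid down to the gate and stands upright there (distance between white_jar and lane_front below 0.018 m and angle between white_jar's own z axis and vertical below 0.35 rad and linear speed of white_jar below 0.02 m/s), for 0.2 s.
4. the amber bottle is on the lane between the rails, in the upper half (its underside's middle at lane y < 0), let go (y of amber_bottle in the frame of feed_lane below 0 m and x of amber_bottle in the frame of feed_lane between -0.02 and 0.02 m and contact force between amber_bottle and feed_lane above 0.05 N and contact force between amber_bottle and the fingers below 0.1 N).
At the end, for the whole second after the job is handed in: Gate shut (within 8 mm); white jar against it (within 18 mm of lane_front), amber bottle behind it (within 22 mm of lane_second), both at rest, axes within 0.35 rad of vertical; clear jar and tall bottle within 30 mm of their starts (all of step 3 and value of joint feed_gate below 0.008 m and distance between amber_bottle and lane_second below 0.022 m and angle between amber_bottle's own z axis and vertical below 0.35 rad and linear speed of amber_bottle below 0.02 m/s and distance of each of clear_jar, tall_bottle from where it was at the start of the episode below 0.03 m); the robot touches nothing.
It fails at once if the white jar or the amber bottle is tipped over (more than 0.9 rad) (angle between any of white_jar, amber_bottle's own z axis and vertical above 0.9 rad).
It fails at once if the clear jar or the tall bottle is knocked over or pushed more than 50 mm (angle between any of clear_jar, tall_bottle's own z axis and vertical above 0.7 rad or distance of any of clear_jar, tall_bottle from where it was at the start of the episode above 0.05 m).
It also fails if it takes over 72 s, if anything falls off the work surface, if the arm or the gripper's body presses on something with over 40 N, if the wrist force passes 120 N, or if a joint passes its speed limit or range.

## Robot

A 7-joint arm with a two-finger parallel gripper is mounted at the origin on a cart in front of the work surface, level with it; the furniture and walls round the work are solid. World frame = base frame: x ahead of the robot, y to its left, z up, the work surface at z = 0. Lengths are in m, angles in rad, forces in N, time in s.
With the tool pointing down it reaches from about 0.4 to 0.85 m from the base axis. Payload 10.4 kg.
Tool frame: the origin (TCP) lies between the finger pads; the fingertips stand 8 mm ahead of it and the grasp point (between the pads) lies 11 mm behind it; z points along the fingers, x is the direction in which the jaws open and shut, and the axes are right-handed (so a half turn about z gives the same grasp; the last joint's range is limited). The gripper opens to 87 mm and grips with 3 to 60 N. Pads are 19 mm wide; open, the fingers measure 117 mm over their backs; the gripper's body (75 mm by 190 mm) begins 51 mm behind the grasp point.
Start: joints at [-1.175, 0.332, -0.065, 1.46, 0.022, 1.35, -0.088], TCP at [0.254, 0.571, 0.231] pointing down, gripper open.
Joint ranges: [-2.6, 2.6], [-0.5, 2.12], [-1.47, 1.34], [0.16, 2.42], [-1.27, 4.41], [0.06, 2.06], [-2.6, 2.6]. Speed limits (rad/s): [2.22, 2.22, 2.79, 2.79, 3.14, 3.14, 3.14].

## Interface

Orientations are given as a unit quaternion [x, y, z, w].
In Python, from bench import r, viewer gives the robot as it stands.
- The arm moves only by the tool apply_moves, never from a script. Its argument "increments" is a list of rows, each an object with "grip": the closure in counts, from 0 (fully open) to 255 (shut); "xyz": the shift along the tool's x, y, z in mm, a list of three; "rotation": the turn, a rotation vector about the tool's x, y, z in degrees, a list of three. A call has 1 to 5 rows; each row is the pose to reach, as a shift and turn from the pose measured when the call began, along the tool's axes at that moment; what a row does not reach only later rows make up. A row lasts 1/8 s, in which the tool goes at most 62.5 mm and 10.7 degrees, less where a joint would pass 70% of its speed; a pose out of reach is approached as far as the arm can. A call with a gripper value outside its range is refused whole. The fingers move at their own pace and stop on an object; "squeeze" is the grip in N (left out, the last holds). Time passes only in rows, so rows that repeat a pose let the fingers close. It gives the time, the measured TCP pose, the force and the opening at its end, in the units of the state.
- r.read_state(): the state, without advancing time (a new reading comes with each control period).
- viewer.camera(name): name is "scene" or "top" or "wrist"; returns a dict with "img" (384x512x3 uint8, blue, green, red), "range_z" (384x512 float32, m along the optical axis (not along the pixel's ray), 0 where there is no reading), "vertical_fov" (degrees; the focal length in pixels is half the picture's height over the tangent of half this angle, whatever the lens; pixels are square), "cx", "cy" (the principal point, pixels), "rvec" (rotation vector, rad) and "tvec" (3), from world to camera coordinates, as OpenCV has them. Camera axes: x right, y down, z forward; pixel columns grow to the right and rows downward; lengths in m; the calibration is good to about 2 mm. A picture is of the moment at which its call begins.
- r.close_job(): hands the job in, once; it reports no verdict.
The state is a dict: "time": time; "joint_positions": joint angles; "joint_vel": joint speeds; "joint_torque": joint torques, N m; "ee_pos": TCP position; "eef_rot": TCP orientation; "ft_force": force on the tool from outside, world axes, zero at the start; "torque": the same for the moment, N m; "width": finger opening in m.
Only numpy, scipy, OpenCV 4.12 (cv2) and the standard library are available. Lean on these libraries where they do the work, as an engineer would, in place of code of your own. Each camera call takes 0.05 s, during which the arm holds its last target.

## Working session

There is one attempt and no reset: what is moved stays moved. The work goes in short steps, Python scripts to look and compute and a tool call to move; the robot and the scene stay as the last step left them, time stands still between calls to the robot, and variables do not carry over. Pictures are saved under pics/ and viewed, and the job is handed in when it is done.

Besides the shell and the picture viewer there is one more tool, called after "Call:" as name([rows], argument=value, ...), one row to a line, values as JSON. apply_moves: Moves the arm, as the interface text tells. Its arguments: {"type":"object","properties":{"increments":{"type":"array","items":{"type":"object","properties":{"grip":{"type":"number"},"xyz":{"type":"array","items":{"type":"number"}},"rotation":{"type":"array","items":{"type":"number"}}}}},"squeeze":{"type":"number"}},"required":["increments"]}

```bash
ls; mkdir -p pics; cat > h.py <<'E'
import numpy as np,cv2
from bench import r,viewer
def cam(n):
    c=viewer.camera(n); c['R']=cv2.Rodrigues(np.array(c['rvec'],float))[0]; c['t']=np.array(c['tvec'],float).reshape(3)
    h=c['img'].shape[0]; c['f']=h/2/np.tan(np.radians(c['vertical_fov'])/2); return c
def cloud(c):
    z=c['range_z']; v,u=np.indices(z.shape)
    p=np.stack([(u-c['cx'])/c['f']*z,(v-c['cy'])/c['f']*z,z],-1)
    w=(p-c['t'])@c['R']; w[z<=0]=np.nan; return w
def ray(c,u,v,zh):
    d=c['R'].T@np.array([(u-c['cx'])/c['f'],(v-c['cy'])/c['f'],1]); o=-c['R'].T@c['t']
    return o+d*(zh-o[2])/d[2]
def proj(c,P):
    q=c['R']@np.array(P)+c['t']; return c['f']*q[0]/q[2]+c['cx'],c['f']*q[1]/q[2]+c['cy']
E
python3 - <<'E'
from h import *
for n in ("scene","top","wrist"):
    c=cam(n); cv2.imwrite(f'pics/{n}0.png',c['img']); print(n,-c['R'].T@c['t'],c['vertical_fov'])
s=r.read_state(); print({k:np.round(v,3) for k,v in s.items()})
E
```

```text
pics
scene [-0.41622426 -0.73412925  0.65215568] 51.45333195217454
top [ 0.50743097 -0.05371039  1.31761483] 57.152622775660326
wrist [0.18451764 0.60353246 0.38378122] 63.52800392522187
{'time': np.float64(0.15), 'joint_positions': array([-1.175,  0.333, -0.065,  1.461,  0.022,  1.35 , -0.088]), 'joint_vel': array([-0.001, -0.003,  0.   , -0.001, -0.001,  0.   , -0.001]), 'joint_torque': array([ 1.0000e-03, -6.2363e+01,  2.5000e-02, -3.9015e+01, -6.1000e-02,
        3.7000e-02,  0.0000e+00]), 'ee_pos': array([0.254, 0.571, 0.23 ]), 'eef_rot': array([ 0.839,  0.545, -0.   ,  0.   ]), 'ft_force': array([0.827, 0.081, 0.075]), 'torque': array([-0.007,  0.035, -0.03 ]), 'width': np.float64(0.087)}
```

View pics/scene0.png

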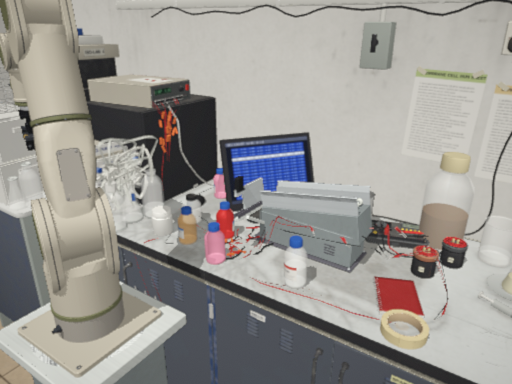

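View pics/top0.png

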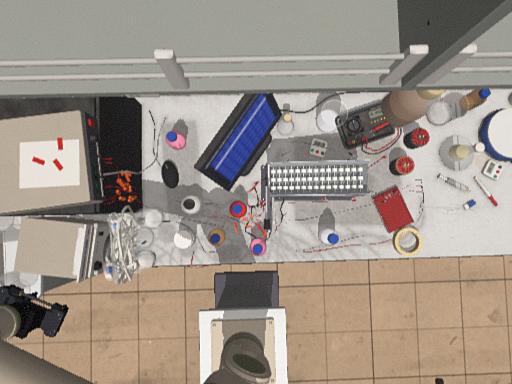

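View pics/wrist0.png

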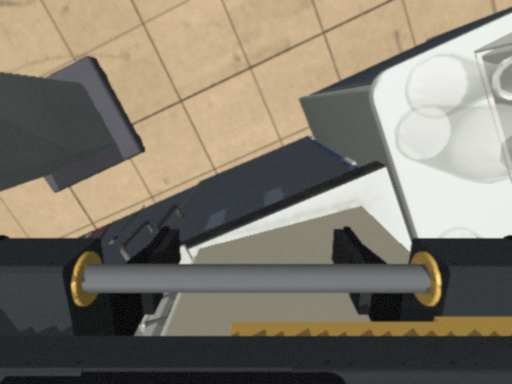

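The scene picture shows the lane at about (315,215) with its gate at the left, and the robot in front. From above, the lane spans (265-367, 160-195), the white jar is near (184,236), the amber bottle near (216,237) and the tall bottle near (332,238). Next I enlarge the top view and measure.

```bash
python3 - <<'E'
from h import *
c=cam("top"); np.savez('top0.npz',**{k:v for k,v in c.items()})
im=c['img'][140:268,130:380]; cv2.imwrite('pics/topz.png',cv2.resize(im,None,fx=3.2,fy=3.2,interpolation=cv2.INTER_CUBIC))
w=cloud(c)
hm=np.clip(w[...,2]/0.3,0,1); hm=np.nan_to_num(hm)
cv2.imwrite('pics/toph.png',cv2.resize(cv2.applyColorMap((hm*255).astype(np.uint8),cv2.COLORMAP_JET)[140:268,130:380],None,fx=3.2,fy=3.2,interpolation=cv2.INTER_NEAREST))
s=cam("scene"); np.savez('sc0.npz',**s)
cv2.imwrite('pics/scz.png',cv2.resize(s['img'][150:300,120:390],None,fx=2.9,fy=2.9,interpolation=cv2.INTER_CUBIC))
for u,v in [(184,236),(216,237),(190,204),(332,238),(258,245),(238,209),(315,178),(268,225),(268,200)]: print(u,v,np.round(w[v,u],3))
E
```

```text
184 236 [0.429 0.189 0.085]
216 237 [0.424 0.075 0.118]
190 204 [0.538 0.163 0.1  ]
332 238 [ 0.41  -0.314  0.14 ]
258 245 [ 0.393 -0.066  0.118]
238 209 [ 0.516 -0.002  0.118]
315 178 [ 0.61  -0.259  0.168]
268 225 [ 0.464 -0.097  0.242]
268 200 [ 0.542 -0.102  0.179]
```

View pics/topz.png

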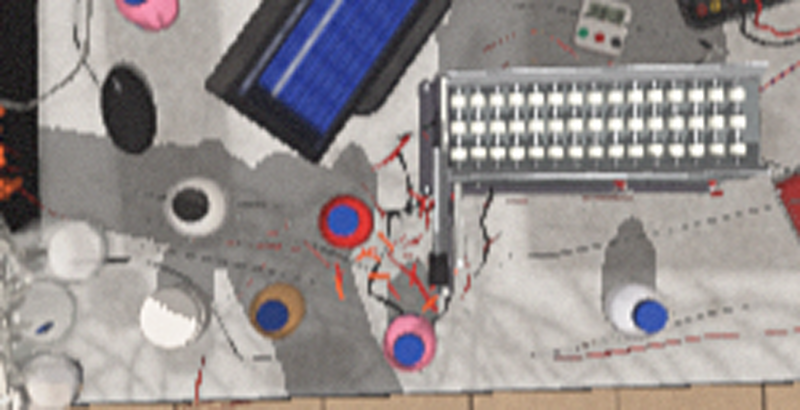

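View pics/toph.png

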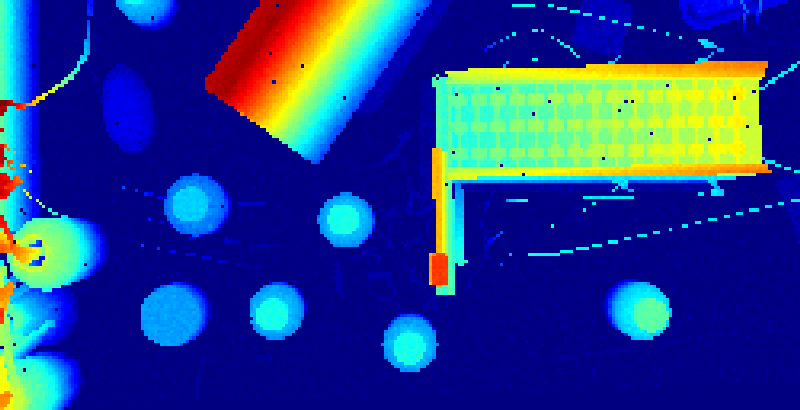

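View pics/scz.png

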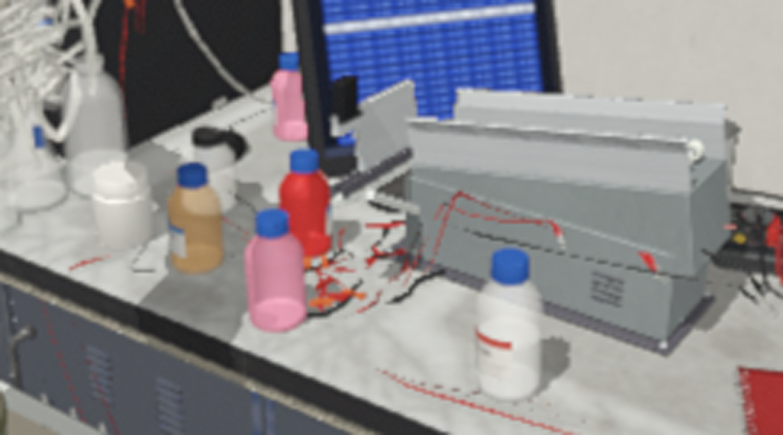

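```bash
cat > meas.py <<'E'
from h import *
def lane(w):
    m=(w[...,2]>0.12)&(w[...,2]<0.26)&(w[...,0]>0.5)&(w[...,0]<0.72)&(w[...,1]>-0.5)&(w[...,1]<-0.105)
    return w[m]
E
python3 - <<'E'
from h import *
c=dict(np.load('top0.npz')); 
w=cloud(c); img=c['img']
# lane rectangle by everything >.13
m=((w[...,2]>0.13)&(w[...,2]<0.26)&(w[...,0]>0.545)&(w[...,0]<0.72)&(w[...,1]>-0.5)&(w[...,1]<-0.06))
P=w[m]; 
# wheel pixels (white)
hsv=cv2.cvtColor(img,cv2.COLOR_BGR2HSV)
wh=m&(hsv[...,1]<40)&(hsv[...,2]>190)
Q=w[wh]; A=np.c_[Q[:,:2],np.ones(len(Q))]; 
co=np.linalg.lstsq(A,Q[:,2],rcond=None)[0]; res=Q[:,2]-A@co
k=abs(res)<0.006; co=np.linalg.lstsq(A[k],Q[k,2],rcond=None)[0]; print('wheel plane',co,'slope',np.arctan(np.hypot(*co[:2])),'yaw from grad',np.arctan2(co[1],co[0]),k.sum())
rect=cv2.minAreaRect(P[:,:2].astype(np.float32)); print('rect',rect)
rect=cv2.minAreaRect(Q[k][:,:2].astype(np.float32)); print('wheels rect',rect)
# heights > rails
for name,(x,y) in dict(white=(.43,.19),amber=(.424,.075),clear=(.538,.163),tall=(.41,-.314),pink=(.393,-.066),red=(.516,-.002)).items():
    d=np.hypot(w[...,0]-x,w[...,1]-y)<0.05
    zt=np.nanmax(np.where(d,w[...,2],np.nan)); top=d&(w[...,2]>zt-0.006)
    pts=w[top][:,:2].astype(np.float32); (cx,cy),rad=cv2.minEnclosingCircle(pts); print(name,'top z %.3f'%zt,'circ',round(cx,4),round(cy,4),'d',round(2*rad,4), 'mean',pts.mean(0),len(pts))
# handle
d=(abs(w[...,0]-.464)<.05)&(abs(w[...,1]+.1)<.04)&(w[...,2]>.225)
print('handle',w[d].min(0),w[d].max(0),w[d].mean(0),d.sum())
E
```

```text
wheel plane [-0.00202829 -0.16877038  0.12434587] slope 0.16720668130944621 yaw from grad -1.582813790351228 587
rect ((0.6106124520301819, -0.25971439480781555), (0.1227647066116333, 0.3399009704589844), 1.4631822109222412)
wheels rect ((0.6134768128395081, -0.26222842931747437), (0.29345688223838806, 0.07549751549959183), 88.66902160644531)
white top z 0.091 circ 0.4213 0.1944 d 0.0622 mean [0.4191012  0.19609667] 105
amber top z 0.124 circ 0.4215 0.0799 d 0.033 mean [0.42101523 0.08067136] 48
clear top z 0.105 circ 0.541 0.168 d 0.0374 mean [0.5416951  0.16869773] 54
tall top z 0.145 circ 0.4104 -0.3166 d 0.0341 mean [ 0.4118664 -0.3175025] 39
pink top z 0.126 circ 0.3815 -0.0627 d 0.0314 mean [ 0.37971133 -0.06374512] 26
red top z 0.125 circ 0.5198 0.0032 d 0.0314 mean [0.5201115  0.00129781] 42
handle [ 0.45506788 -0.10024289  0.24090389] [ 0.48244981 -0.08746009  0.2517449 ] [ 0.46832797 -0.09387956  0.2462381 ] 48
```

```bash
python3 - <<'E'
from h import *
c=dict(np.load('top0.npz')); 
w=cloud(c); img=c['img']
hsv=cv2.cvtColor(img,cv2.COLOR_BGR2HSV)
m=((hsv[...,1]<40)&(hsv[...,2]>200)); m[:163]=0;m[192:]=0;m[:,:268]=0;m[:,365:]=0
n,lab,st,ce=cv2.connectedComponentsWithStats(m.astype(np.uint8),connectivity=4)
R=[]
y0=-0.26
for i in range(1,n):
    if st[i,4]<8: continue
    u,v=ce[i]; z=.18
    for _ in range(6):
        p=ray(c,u,v,z); z=.168-.1717*(p[1]-y0)
    R.append((p[0],p[1],u,v,st[i,4]))
R=np.array(R); print(len(R)); 
big=np.array(R)
x=R[:,0]
for lo,hi in [(0.57,.6),(.6,.625),(.625,.66)]:
    s=R[(x>lo)&(x<hi)]; 
    if len(s)>4: 
        p=np.polyfit(s[:,1],s[:,0],1); print(len(s),'dx/dy',p[0],'x at -.26',np.polyval(p,-.26), 'y',np.round(np.sort(s[:,1]),3))
# rails
a=w[...,2]-(.168-.1717*(w[...,1]-y0))
for yb in np.arange(-.41,-.12,.03):
    b=(abs(w[...,1]-yb)<.012)&(a>.02)&(a<.045)&(w[...,0]>.53)&(w[...,0]<.7)
    X=w[b][:,0]; l=X[X<.61]; h=X[X>.61]; print(round(yb,2),[np.round((q.min(),q.max(),np.median(q)),3) for q in(l,h) if len(q)])
E
```

```text
44
15 dx/dy 0.02209312443958918 x at -.26 0.5812775075523116 y [-0.401 -0.38  -0.361 -0.341 -0.321 -0.301 -0.281 -0.261 -0.241 -0.221
 -0.202 -0.182 -0.161 -0.142 -0.121]
15 dx/dy 0.0274223888620417 x at -.26 0.6095960098151144 y [-0.401 -0.381 -0.361 -0.342 -0.321 -0.302 -0.281 -0.261 -0.242 -0.222
 -0.202 -0.182 -0.162 -0.142 -0.121]
14 dx/dy 0.022850468935327575 x at -.26 0.6358583063105352 y [-0.402 -0.382 -0.362 -0.342 -0.322 -0.283 -0.262 -0.242 -0.222 -0.202
 -0.162 -0.142 -0.122 -0.107]
-0.41 [array([0.553, 0.561, 0.557]), array([0.653, 0.661, 0.657])]
-0.38 [array([0.554, 0.562, 0.558]), array([0.651, 0.663, 0.659])]
-0.35 [array([0.552, 0.563, 0.556]), array([0.653, 0.663, 0.658])]
-0.32 [array([0.553, 0.561, 0.557]), array([0.654, 0.663, 0.659])]
-0.29 [array([0.554, 0.562, 0.558]), array([0.655, 0.664, 0.66 ])]
-0.26 [array([0.556, 0.563, 0.559]), array([0.653, 0.666, 0.662])]
-0.23 [array([0.557, 0.564, 0.56 ]), array([0.655, 0.664, 0.66 ])]
-0.2 [array([0.558, 0.565, 0.561]), array([0.656, 0.666, 0.662])]
-0.17 [array([0.559, 0.566, 0.562]), array([0.658, 0.667, 0.663])]
-0.14 [array([0.557, 0.567, 0.561]), array([0.659, 0.669, 0.664])]
```

```bash
cat >> h.py <<'E'
from scipy.spatial.transform import Rotation as Ro
def tgt(yaw_x=0.,tilt=0.):
    # tool z down, tool x at world azimuth yaw_x(rad); tilt about world x axis (rad)
    x=np.array([np.cos(yaw_x),np.sin(yaw_x),0]);z=np.array([0,0,-1.]);R=np.c_[x,np.cross(z,x),z]
    return Ro.from_matrix(Ro.from_rotvec([tilt,0,0]).as_matrix()@R)
def inc(pos,rot=None,s=None):
    s=s or r.read_state(); R0=Ro.from_quat(s['eef_rot']); rot=rot or R0
    d=R0.inv().apply(np.array(pos)-s['ee_pos'])*1000; rv=(R0.inv()*rot).as_rotvec(degrees=True)
    print('t',round(float(s['time']),2),'from',np.round(s['ee_pos'],4),'| xyz',np.round(d,1).tolist(),'rot',np.round(rv,2).tolist())
E
python3 - <<'E'
from h import *
c=dict(np.load('top0.npz')); w=cloud(c); sc=dict(np.load('sc0.npz'));ws=cloud(sc)
T=dict(white=((.42,.195),.085,.07),amber=((.4215,.08),.12,.105),clear=((.541,.168),.1,.09),tall=((.411,-.317),.14,.125))
for n,((x,y),h,lo) in T.items():
    z=w[...,2]; d=(np.hypot(w[...,0]-x,w[...,1]-y)<0.045)&(z>lo)&(z<h+.02)
    cs,_=cv2.findContours(d.astype(np.uint8),0,2); k=max(cs,key=cv2.contourArea)
    M=cv2.moments(d.astype(np.uint8),True); u,v=M['m10']/M['m00'],M['m01']/M['m00']; (cu,cv_),rad=cv2.minEnclosingCircle(k)
    p=ray(c,u,v,h); print(n,'centroid',np.round(p,4),'circle',np.round(ray(c,cu,cv_,h),4),'diam',round((2*rad+1)/c['f']*(1.3176-h)*1000,1),'eqd',round(2*np.sqrt(M['m00']/np.pi)/c['f']*(1.3176-h)*1000,1))
    # scene cloud: body points between
    d=(np.hypot(ws[...,0]-x,ws[...,1]-y)<0.05)&(ws[...,2]>.015)&(ws[...,2]<min(h-.02,.07)); q=ws[d]
    if len(q)>20:
        f=np.linalg.lstsq(np.c_[2*q[:,:2],np.ones(len(q))],(q[:,:2]**2).sum(1),rcond=None)[0]; print('   scene fit',np.round(f[:2],4),'r',round(np.sqrt(f[2]+f[:2]@f[:2]),4),len(q))
m=(w[...,1]>.2)&(w[...,1]<.75)&(w[...,0]>.3)
for a in np.arange(.2,.7,.05):
    b=m&(abs(w[...,1]-a-.025)<.025); print(round(a,2),np.round(np.nanpercentile(w[b][:,2],[50,99]),2))
inc([.30,.45,.40],tgt(0))
inc([.42,-.099,.40],tgt(-.022))
E
```

```text
white centroid [0.4214 0.1934 0.085 ] circle [0.4211 0.1935 0.085 ] diam 70.6 eqd 66.3
   scene fit [0.4188 0.1929] r 0.0316 287
amber centroid [0.4218 0.0793 0.12  ] circle [0.4226 0.0797 0.12  ] diam 38.4 eqd 34.9
   scene fit [0.4201 0.0801] r 0.0282 286
clear centroid [0.5408 0.1669 0.1   ] circle [0.5401 0.1668 0.1   ] diam 42.1 eqd 39.0
   scene fit [0.5388 0.1653] r 0.0303 132
tall centroid [ 0.4109 -0.316   0.14  ] circle [ 0.4112 -0.3159  0.14  ] diam 39.7 eqd 36.7
   scene fit [ 0.4099 -0.3204] r 0.03 401
0.2 [0.8  0.89]
0.25 [0.8  0.84]
0.3 [0.24 0.8 ]
0.35 [0.28 0.47]
0.4 [0.46 0.47]
0.45 [0.46 0.47]
0.5 [0.46 0.47]
0.55 [0.23 0.46]
0.6 [0.23 0.38]
0.65 [0.23 0.24]
t 0.25 from [0.2541 0.5709 0.2302] | xyz [-91.8, 91.1, -169.8] rot [0.02, 0.03, 66.01]
t 0.25 from [0.2541 0.5709 0.2302] | xyz [-544.6, 424.0, -169.5] rot [0.02, 0.03, 67.27]
```

```bash
python3 - <<'E'
from h import *
c=dict(np.load('top0.npz')); w=cloud(c)
for a in np.arange(-.1,.8,.06):
    print('y',round(a,2),end=' ')
    for x in np.arange(.1,.75,.06):
        b=(abs(w[...,1]-a)<.03)&(abs(w[...,0]-x)<.03)&~np.isnan(w[...,2]); print('%.2f'%np.percentile(w[b][:,2],97) if b.sum()>3 else ' -- ',end=' ')
    print()
print('x',np.round(np.arange(.1,.75,.06),2))
E
```

```text
y -0.1 0.01 0.00 -0.76  --  0.09 0.12 0.25 0.21 0.21 0.17 0.89 
y -0.04 0.24 0.00 -0.76  --  0.12 0.12 0.01 0.10 0.01 0.08 0.89 
y 0.02 0.42 0.00 -0.76  --  0.00 0.00 0.01 0.12 0.11 0.21 0.90 
y 0.08 0.44 0.00 -0.76  --  0.01 0.12 0.12 0.01 0.15 0.29 0.90 
y 0.14 0.01 0.00 -0.76 -0.03 0.00 0.08 0.06 0.10 0.10 0.29 0.89 
y 0.2 -0.67 -0.68 -0.76 -0.04 0.01 0.09 0.09 0.10 0.10 0.03 0.89 
y 0.26 -0.76 -0.76 0.65  --  0.01 0.00 0.14 0.14 0.02 0.04 0.89 
y 0.32 -0.76 -0.76 0.66  --  0.31 0.30 0.29 0.46 0.46 0.46 0.80 
y 0.38 -0.76 -0.76 0.66 0.21 0.25 0.31 0.29 0.46 0.47 0.47 0.47 
y 0.44 -0.76 -0.76 0.65 0.62 0.27 0.27 0.27 0.46 0.47 0.47 0.47 
y 0.5 -0.76 0.33 0.44 0.48 0.24 0.24 0.24 0.47 0.47 0.47 0.47 
y 0.56 -0.76 -0.76 0.47 0.48 0.24 0.24 0.24 0.46 0.47 0.47 0.47 
y 0.62 -0.76 -0.76  --  0.34 0.33 0.24 0.24 0.37  --   --   --  
y 0.68 -0.76 -0.76  --   --  0.24 0.24 0.24 0.20  --   --   --  
y 0.74 -0.76 -0.77 0.02 0.15 0.15  --  0.19 0.08  --   --   --  
y 0.8 -0.76 -0.76  --   --  0.14 0.00  --  0.13  --   --   --  
x [0.1  0.16 0.22 0.28 0.34 0.4  0.46 0.52 0.58 0.64 0.7 ]
```

Call:
apply_moves([
  {"grip": 255,"xyz": [0,0,-60],"rotation": [0,0,8]},
  {"grip": 255,"xyz": [0,0,-120],"rotation": [0,0,16]},
  {"grip": 255,"xyz": [0,0,-170],"rotation": [0,0,24]},
  {"grip": 255,"xyz": [-40,40,-170],"rotation": [0,0,32]},
  {"grip": 255,"xyz": [-80,80,-170],"rotation": [0,0,40]},
])

```text
time: 0.88
ee_pos: [0.2951, 0.4644, 0.4004]
eef_rot: [0.975, 0.223, 0.0, 0.0]
ft_force: [-0.1, 0.2, 0.9]
width: 0.0451
```

```bash
python3 - <<'E'
from h import *
inc([.44,.12,.38],tgt(-.022)); inc([.42,-.099,.30],tgt(-.022))
E
```

```text
t 0.88 from [0.2951 0.4644 0.4004] | xyz [-19.4, 373.1, 20.4] rot [0.01, -0.01, 27.06]
t 0.88 from [0.2951 0.4644 0.4004] | xyz [-132.7, 561.6, 100.4] rot [0.01, -0.01, 27.06]
```

Call:
apply_moves([
  {"grip": 255,"xyz": [-3,60,4],"rotation": [0,0,6]},
  {"grip": 255,"xyz": [-6,120,8],"rotation": [0,0,12]},
  {"grip": 255,"xyz": [-9,180,12],"rotation": [0,0,18]},
  {"grip": 255,"xyz": [-13,240,16],"rotation": [0,0,24]},
  {"grip": 255,"xyz": [-16,300,20],"rotation": [0,0,27]},
])

```text
time: 1.5
ee_pos: [0.4116, 0.1853, 0.3804]
eef_rot: [1.0, -0.012, 0.0, -0.0]
ft_force: [1.3, 0.5, 0.7]
width: 0.0019
```

```bash
python3 - <<'E'
from h import *
inc([.42,-.099,.30],tgt(-.022))
E
```

```text
t 1.5 from [0.4116 0.1853 0.3804] | xyz [15.0, 284.1, 80.3] rot [-0.03, -0.03, -0.09]
```

Call:
apply_moves([
  {"grip": 255,"xyz": [3,57,16]},
  {"grip": 255,"xyz": [6,114,32]},
  {"grip": 255,"xyz": [9,171,48]},
  {"grip": 255,"xyz": [12,228,64]},
  {"grip": 255,"xyz": [15,284,80]},
])

```text
$.increments[0]: bad value
```

```bash
python3 - <<'E'
from h import *
for n in ('wrist','top'):
    c=cam(n); cv2.imwrite(f'pics/{n}1.png',c['img'] if n=='wrist' else cv2.resize(c['img'][140:268,200:380],None,fx=4,fy=4)); w=cloud(c)
    d=(abs(w[...,0]-.468)<.03)&(abs(w[...,1]+.1)<.03)&(w[...,2]>.225)&(w[...,2]<.265)
    if d.sum(): print(n,np.round(w[d].min(0),4),np.round(w[d].max(0),4),d.sum())
inc([.42,-.099,.236],tgt(-.022))
E
```

```text
top [ 0.4551 -0.1003  0.2253] [ 0.4825 -0.0875  0.2511] 49
t 1.6 from [0.4136 0.1809 0.3808] | xyz [15.3, 279.6, 144.8] rot [-0.01, -0.07, -0.59]
```

View pics/wrist1.png

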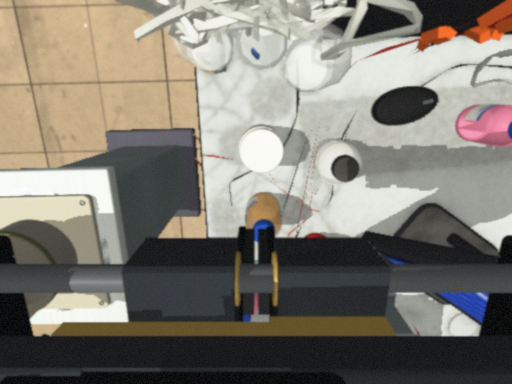

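The wrist picture shows the white jar's cap at (262,148), the amber bottle at (263,210) and the clear jar at (340,160). The last move was refused because each row needs a rotation, so I send it again with one.

Call:
apply_moves([
  {"grip": 255,"xyz": [3,56,16],"rotation": [0,0,0]},
  {"grip": 255,"xyz": [6,112,32],"rotation": [0,0,0]},
  {"grip": 255,"xyz": [9,168,48],"rotation": [0,0,0]},
  {"grip": 255,"xyz": [12,224,64],"rotation": [0,0,0]},
  {"grip": 255,"xyz": [15,280,80],"rotation": [0,0,0]},
])

```text
time: 2.22
ee_pos: [0.4194, -0.1008, 0.3004]
eef_rot: [1.0, -0.016, 0.001, -0.0]
ft_force: [1.6, -0.1, 0.0]
width: 0.0004
```

```bash
python3 - <<'E'
from h import *
c=cam('scene'); cv2.imwrite('pics/s1.png',cv2.resize(c['img'][80:300,120:390],None,fx=2.6,fy=2.6,interpolation=cv2.INTER_CUBIC))
inc([.42,-.099,.236],tgt(-.022))
E
```

```text
t 2.27 from [ 0.4181 -0.1083  0.2989] | xyz [1.5, -9.4, 62.9] rot [0.05, -0.03, -1.01]
```

View pics/s1.png

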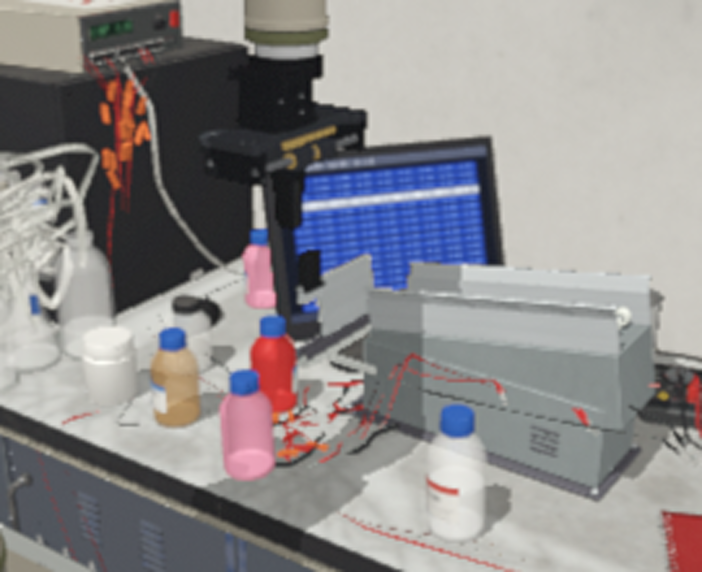

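The closed fingers are at (290,205), short of the handle at (308,270) on the robot side. Going down.

Call:
apply_moves([
  {"grip": 255,"xyz": [1,-9,30],"rotation": [0,0,-1]},
  {"grip": 255,"xyz": [1,-9,63],"rotation": [0,0,-1]},
  {"grip": 255,"xyz": [1,-9,63],"rotation": [0,0,-1]},
  {"grip": 255,"xyz": [30,-9,63],"rotation": [0,0,-1]},
  {"grip": 255,"xyz": [45,-9,63],"rotation": [0,0,-1]},
])

```text
time: 2.9
ee_pos: [0.4647, -0.1005, 0.2374]
eef_rot: [1.0, -0.011, 0.001, 0.0]
ft_force: [-2.6, 1.1, 2.0]
width: 0.0001
```

```bash
python3 - <<'E'
from h import *
inc([.545-.015-.014,-.099,.236],tgt(-.022))
c=cam('top'); w=cloud(c); cv2.imwrite('pics/t2.png',cv2.resize(c['img'][140:268,200:380],None,fx=4,fy=4)); 
c=cam('scene'); cv2.imwrite('pics/s2.png',cv2.resize(c['img'][80:300,120:390],None,fx=2.6,fy=2.6,interpolation=cv2.INTER_CUBIC))
E
```

```text
t 2.9 from [ 0.4647 -0.1005  0.2374] | xyz [51.2, -2.6, 1.5] rot [0.03, -0.08, 0.05]
```

View pics/s2.png

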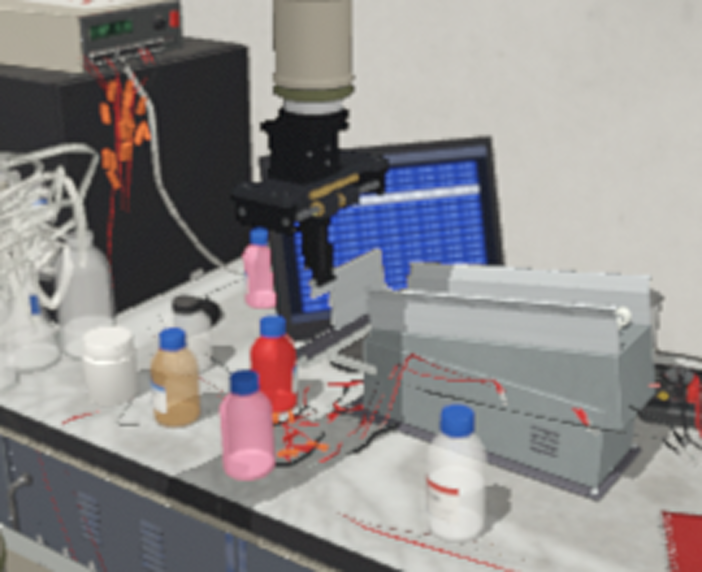

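The fingers touch the handle (about -2.6 N) and the blade is moving in. I push on.

Call:
apply_moves([
  {"grip": 255,"xyz": [15,-2,1],"rotation": [0,0,0]},
  {"grip": 255,"xyz": [30,-2,1],"rotation": [0,0,0]},
  {"grip": 255,"xyz": [42,-2,1],"rotation": [0,0,0]},
  {"grip": 255,"xyz": [46,-2,1],"rotation": [0,0,0]},
  {"grip": 255,"xyz": [46,-2,1],"rotation": [0,0,0]},
])

```text
time: 3.62
ee_pos: [0.5109, -0.0995, 0.2367]
eef_rot: [1.0, -0.011, 0.001, 0.001]
ft_force: [-0.3, -0.3, -0.6]
width: 0.0006
```

```bash
python3 - <<'E'
from h import *
s=r.read_state(); print(s['ft_force'],s['ee_pos'])
c=cam('top'); w=cloud(c); cv2.imwrite('pics/t3.png',cv2.resize(c['img'][140:268,200:380],None,fx=4,fy=4)); 
c=cam('scene'); cv2.imwrite('pics/s3.png',cv2.resize(c['img'][120:260,180:390],None,fx=3.6,fy=3.6,interpolation=cv2.INTER_CUBIC))
E
```

```text
[-0.28749165 -0.31842442 -0.58705323] [ 0.51085451 -0.0995487   0.23665669]
```

View pics/s3.png

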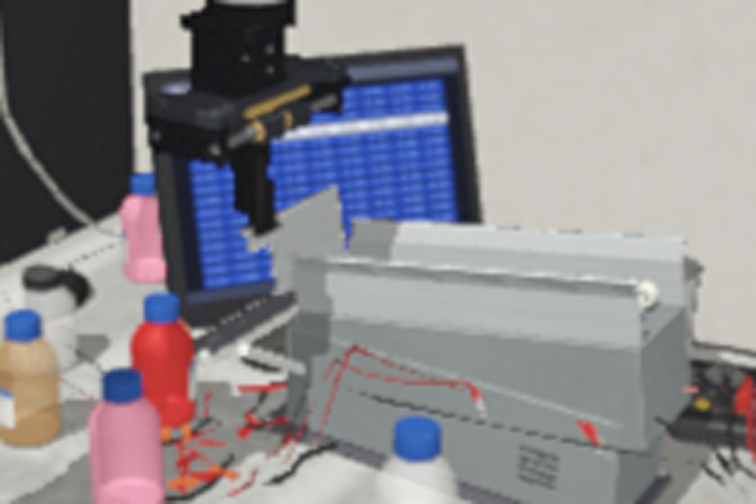

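View pics/t3.png

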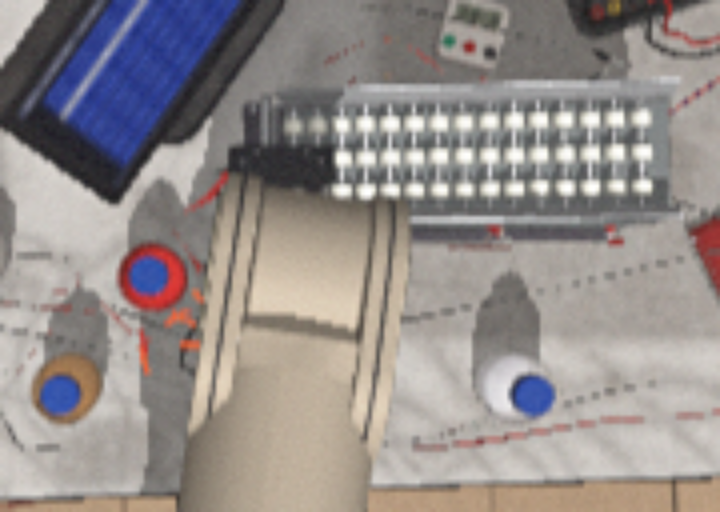

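The blade now crosses most of the low end. I continue in small steps until the end stop shows up in the force.

Call:
apply_moves([
  {"grip": 255,"xyz": [3,0,0],"rotation": [0,0,0]},
  {"grip": 255,"xyz": [6,0,0],"rotation": [0,0,0]},
  {"grip": 255,"xyz": [8,0,0],"rotation": [0,0,0]},
])

```text
time: 4.1
ee_pos: [0.5188, -0.0998, 0.2366]
eef_rot: [1.0, -0.011, 0.001, 0.001]
ft_force: [-1.0, -0.2, 0.6]
width: 0.0005
```

Call:
apply_moves([
  {"grip": 255,"xyz": [2,0,0],"rotation": [0,0,0]},
  {"grip": 255,"xyz": [4,0,0],"rotation": [0,0,0]},
  {"grip": 255,"xyz": [4,0,0],"rotation": [0,0,0]},
])

```text
time: 4.47
ee_pos: [0.5229, -0.0999, 0.2365]
eef_rot: [1.0, -0.011, 0.001, 0.001]
ft_force: [-1.6, -0.6, -0.3]
width: 0.0003
```

Call:
apply_moves([
  {"grip": 255,"xyz": [2,0,0],"rotation": [0,0,0]},
  {"grip": 255,"xyz": [3,0,0],"rotation": [0,0,0]},
  {"grip": 255,"xyz": [3,0,0],"rotation": [0,0,0]},
])

```text
time: 4.85
ee_pos: [0.5232, -0.0999, 0.2364]
eef_rot: [1.0, -0.011, -0.002, 0.0]
ft_force: [-20.6, 2.1, 13.0]
width: 0.0003
```

The force rose to 20 N with no further travel, so the gate is at its end stop. I back off and check.

Call:
apply_moves([
  {"grip": 255,"xyz": [-20,0,0],"rotation": [0,0,0]},
  {"grip": 255,"xyz": [-45,0,-10],"rotation": [0,0,0]},
  {"grip": 200,"xyz": [-65,-20,-50],"rotation": [0,0,0]},
  {"grip": 100,"xyz": [-75,-70,-60],"rotation": [0,0,0]},
  {"grip": 0,"xyz": [-85,-130,-50],"rotation": [0,0,0]},
])

```text
time: 5.48
ee_pos: [0.442, 0.0331, 0.2888]
eef_rot: [1.0, -0.012, -0.0, -0.001]
ft_force: [0.8, 0.9, -1.1]
width: 0.0228
```

```bash
python3 - <<'E'
from h import *
c=cam('top'); w=cloud(c); cv2.imwrite('pics/t4.png',cv2.resize(c['img'][140:268,150:380],None,fx=3.4,fy=3.4)); 
d=(w[...,0]>.5)&(w[...,0]<.6)&(abs(w[...,1]+.1)<.03)&(w[...,2]>.238)&(w[...,2]<.265)
if d.sum(): print(np.round(w[d].min(0),4),np.round(w[d].max(0),4),d.sum())
inc([.4207,.1935,.12],tgt(-.022))
E
```

```text
[ 0.5339 -0.1028  0.2416] [ 0.5616 -0.0898  0.2508] 48
t 5.53 from [0.4396 0.0416 0.2862] | xyz [-20.4, -151.2, 166.7] rot [-0.14, 0.25, 0.45]
```

View pics/t4.png

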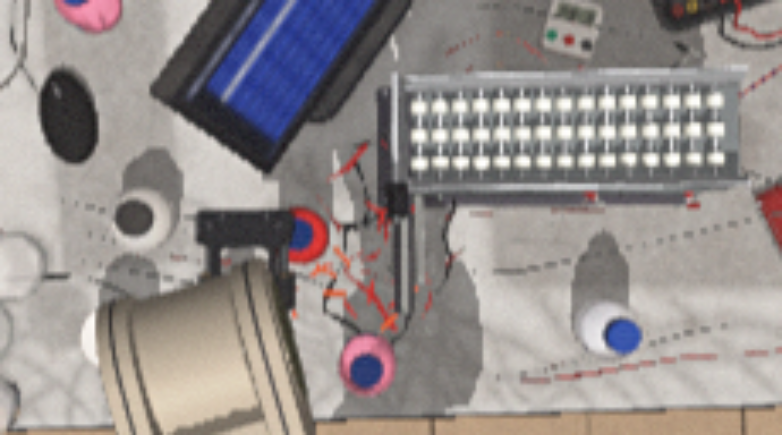

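The handle is now centred at x=0.548 (0.547 expected when shut), so the gate is closed. Next the white jar.

Call:
apply_moves([
  {"grip": 0,"xyz": [-5,-40,20],"rotation": [0,0,0]},
  {"grip": 0,"xyz": [-10,-80,50],"rotation": [0,0,0]},
  {"grip": 0,"xyz": [-15,-120,85],"rotation": [0,0,0]},
  {"grip": 0,"xyz": [-20,-151,115],"rotation": [0,0,0.4]},
  {"grip": 0,"xyz": [-20,-151,115],"rotation": [0,0,0.4]},
])

```text
time: 6.15
ee_pos: [0.4196, 0.1947, 0.1695]
eef_rot: [1.0, -0.009, -0.004, -0.0]
ft_force: [0.1, -0.9, 0.5]
width: 0.0766
```

```bash
python3 - <<'E'
from h import *
s=r.read_state(); print(s['width'])
c=cam('wrist'); cv2.imwrite('pics/w5.png',c['img']); w=cloud(c)
d=(np.hypot(w[...,0]-.42,w[...,1]-.195)<.05)&(w[...,2]>.075)&(w[...,2]<.1)
print(d.sum())
if d.sum()>50: print(cv2.minEnclosingCircle(w[d][:,:2].astype(np.float32)),np.median(w[d],0))
inc([.4207,.1935,.048],tgt(-.022))
E
```

```text
0.07655340027991439
4737
((0.4208693504333496, 0.19806277751922607), 0.03232954442501068) [0.42067174 0.20026514 0.08477644]
t 6.2 from [0.4208 0.1935 0.171 ] | xyz [0.6, 0.1, 123.0] rot [-0.06, 0.31, 0.16]
```

View pics/w5.png

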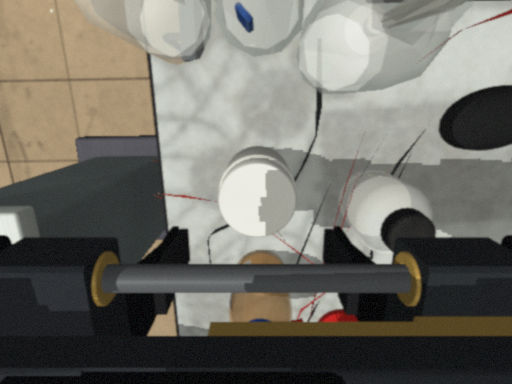

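The jar cap at (257,197) lies centred between the open fingers at (188) and (325). Going down and gripping.

Call:
apply_moves([
  {"grip": 0,"xyz": [0.5,-1.5,25],"rotation": [0,0.3,0]},
  {"grip": 0,"xyz": [0.5,-1.5,60],"rotation": [0,0.3,0]},
  {"grip": 0,"xyz": [0.5,-1.5,95],"rotation": [0,0.3,0]},
  {"grip": 0,"xyz": [0.5,-1.5,122],"rotation": [0,0.3,0]},
  {"grip": 0,"xyz": [0.5,-1.5,122],"rotation": [0,0.3,0]},
])

```text
time: 6.82
ee_pos: [0.4206, 0.1939, 0.0486]
eef_rot: [1.0, -0.01, -0.001, 0.0]
ft_force: [-0.0, -0.3, 0.2]
width: 0.0869
```

Call:
apply_moves([
  {"grip": 255,"xyz": [0,0,0],"rotation": [0,0,0]},
  {"grip": 255,"xyz": [0,0,0],"rotation": [0,0,0]},
  {"grip": 255,"xyz": [0,0,0],"rotation": [0,0,0]},
  {"grip": 255,"xyz": [0,0,0],"rotation": [0,0,0]},
], squeeze=20)

```text
time: 7.32
ee_pos: [0.4212, 0.1942, 0.0496]
eef_rot: [1.0, -0.01, -0.0, -0.0]
ft_force: [-1.6, -1.4, 7.9]
width: 0.0676
```

```bash
python3 - <<'E'
from h import *
inc([.4207,.195,.048],tgt(-.022))
E
```

```text
t 7.33 from [0.4212 0.1942 0.0496] | xyz [-0.5, -0.8, 1.6] rot [-0.03, 0.02, 0.07]
```

Call:
apply_moves([
  {"grip": 255,"xyz": [0,0,-30],"rotation": [0,0,0]},
  {"grip": 255,"xyz": [0,0,-80],"rotation": [0,0,0]},
  {"grip": 255,"xyz": [0,0,-135],"rotation": [0,0,0]},
  {"grip": 255,"xyz": [0,0,-190],"rotation": [0,0,0]},
  {"grip": 255,"xyz": [0,0,-240],"rotation": [0,0,0]},
])

```text
time: 7.95
ee_pos: [0.4211, 0.1938, 0.2919]
eef_rot: [1.0, -0.01, 0.0, -0.001]
ft_force: [0.0, 1.2, -2.4]
width: 0.0677
```

```bash
python3 - <<'E'
from h import *
s=r.read_state(); print(s['width'])
n=np.array([0,np.sin(.17),np.cos(.17)]); L=np.array([.6076,-.351,.183])
inc(L+n*.12,tgt(-.022,-.17)); inc(L+n*.17,tgt(-.022,0))
E
```

```text
0.06770766242382745
t 7.95 from [0.4211 0.1938 0.2919] | xyz [197.3, 520.5, -10.1] rot [-9.83, 0.18, 0.07]
t 7.95 from [0.4211 0.1938 0.2919] | xyz [197.2, 512.0, -59.3] rot [-0.09, -0.03, 0.07]
```

The jar is held (67.7 mm). I carry it over towards the lane at z=0.35.

Call:
apply_moves([
  {"grip": 255,"xyz": [15,40,-30],"rotation": [0,0,0]},
  {"grip": 255,"xyz": [35,92,-50],"rotation": [0,0,0]},
  {"grip": 255,"xyz": [55,145,-60],"rotation": [0,0,0]},
  {"grip": 255,"xyz": [75,197,-60],"rotation": [0,0,0]},
  {"grip": 255,"xyz": [95,250,-60],"rotation": [0,0,0]},
])

```text
time: 8.57
ee_pos: [0.511, -0.0599, 0.3521]
eef_rot: [1.0, -0.01, 0.001, -0.001]
ft_force: [0.8, 0.3, -1.4]
width: 0.0678
```

```bash
python3 - <<'E'
from h import *
n=np.array([0,np.sin(.17),np.cos(.17)]); L=np.array([.6076,-.351,.183])
inc(L+n*.12,tgt(-.022,-.17))
E
```

```text
t 8.57 from [ 0.511  -0.0599  0.3521] | xyz [101.9, 268.9, 50.3] rot [-9.88, 0.11, 0.1]
```

Call:
apply_moves([
  {"grip": 255,"xyz": [20,54,0],"rotation": [-1,0,0]},
  {"grip": 255,"xyz": [40,108,5],"rotation": [-3,0,0]},
  {"grip": 255,"xyz": [61,162,15],"rotation": [-5,0,0]},
  {"grip": 255,"xyz": [82,216,30],"rotation": [-8,0,0]},
  {"grip": 255,"xyz": [102,269,50],"rotation": [-9.8,0,0]},
])

```text
time: 9.2
ee_pos: [0.6089, -0.3318, 0.3012]
eef_rot: [0.996, -0.009, 0.0, 0.085]
ft_force: [0.9, -0.1, -0.8]
width: 0.0678
```

```bash
python3 - <<'E'
from h import *
n=np.array([0,np.sin(.17),np.cos(.17)]); L=np.array([.6076,-.351,.183])
c=cam('scene'); cv2.imwrite('pics/s6.png',cv2.resize(c['img'][80:300,200:420],None,fx=2.6,fy=2.6,interpolation=cv2.INTER_CUBIC)); w=cloud(c)
inc(L+n*.0496,tgt(-.022,-.17))
E
```

```text
t 9.25 from [ 0.6068 -0.3381  0.2964] | xyz [1.2, -6.7, 64.3] rot [0.17, 0.47, -0.08]
```

View pics/s6.png

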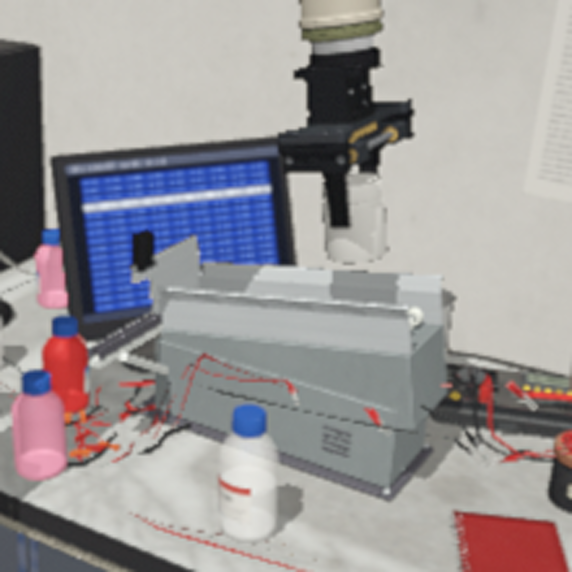

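The jar hangs upright in the tool at (355,220) above the upper half of the lane, tilted to match the slope. I lower it to just above the wheels.

Call:
apply_moves([
  {"grip": 255,"xyz": [1,-6,20],"rotation": [0,0.5,0]},
  {"grip": 255,"xyz": [1,-6,40],"rotation": [0,0.5,0]},
  {"grip": 255,"xyz": [1,-6,54],"rotation": [0,0.5,0]},
  {"grip": 255,"xyz": [1,-6,58],"rotation": [0,0.5,0]},
  {"grip": 255,"xyz": [1,-6,58],"rotation": [0,0.5,0]},
])

```text
time: 9.88
ee_pos: [0.6077, -0.3419, 0.2387]
eef_rot: [0.996, -0.011, 0.002, 0.086]
ft_force: [0.4, -0.4, -0.2]
width: 0.0676
```

```bash
python3 - <<'E'
from h import *
n=np.array([0,np.sin(.17),np.cos(.17)]); L=np.array([.6076,-.351,.183])
inc(L+n*.0496,tgt(-.022,-.17)); print(r.read_state()['ft_force'])
E
```

```text
t 9.88 from [ 0.6077 -0.3419  0.2387] | xyz [-0.1, -0.5, 6.8] rot [0.17, -0.07, -0.05]
[ 0.36493433 -0.36442538 -0.23949357]
```

Call:
apply_moves([
  {"grip": 255,"xyz": [0,0,3],"rotation": [0,0,0]},
  {"grip": 255,"xyz": [0,0,5],"rotation": [0,0,0]},
  {"grip": 255,"xyz": [0,0,5],"rotation": [0,0,0]},
])

```text
time: 10.25
ee_pos: [0.6076, -0.3428, 0.2338]
eef_rot: [0.996, -0.011, 0.002, 0.086]
ft_force: [-0.1, -0.3, -0.9]
width: 0.0675
```

Call:
apply_moves([
  {"grip": 255,"xyz": [0,0,1],"rotation": [0,0,0]},
  {"grip": 255,"xyz": [0,0,2],"rotation": [0,0,0]},
  {"grip": 255,"xyz": [0,0,2],"rotation": [0,0,0]},
])

```text
time: 10.62
ee_pos: [0.6078, -0.3436, 0.2333]
eef_rot: [0.996, -0.012, 0.002, 0.087]
ft_force: [-1.8, 1.4, 8.6]
width: 0.0674
```

Contact shows as 8.6 N. I release.

Call:
apply_moves([
  {"grip": 0,"xyz": [0,0,-1],"rotation": [0,0,0]},
  {"grip": 0,"xyz": [0,0,-1],"rotation": [0,0,0]},
  {"grip": 0,"xyz": [0,0,-1],"rotation": [0,0,0]},
  {"grip": 0,"xyz": [0,0,-1],"rotation": [0,0,0]},
  {"grip": 0,"xyz": [0,0,-1],"rotation": [0,0,0]},
])

```text
time: 11.25
ee_pos: [0.6077, -0.3434, 0.2341]
eef_rot: [0.996, -0.012, 0.002, 0.087]
ft_force: [0.1, 0.2, 0.2]
width: 0.0871
```

```bash
python3 - <<'E'
from h import *
c=cam('scene'); cv2.imwrite('pics/s7.png',cv2.resize(c['img'][80:300,200:420],None,fx=2.6,fy=2.6,interpolation=cv2.INTER_CUBIC)); w=cloud(c)
print(r.read_state()['width'])
E
```

```text
0.08664525944187867
```

View pics/s7.png

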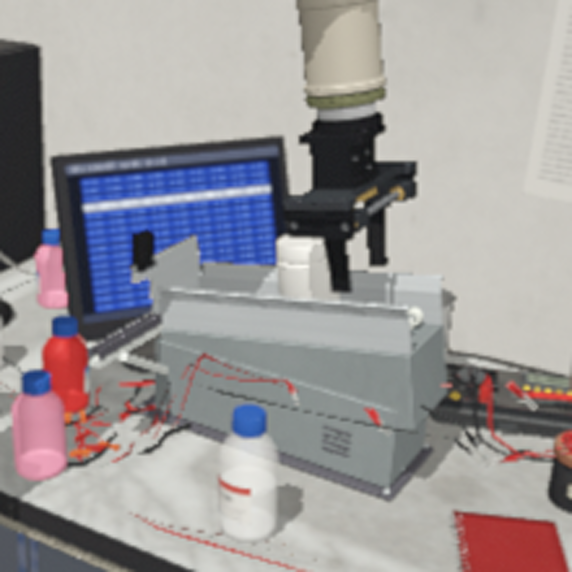

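The jar has left the fingers and is rolling down, at (303,265). I go straight up and let it settle.

Call:
apply_moves([
  {"grip": 0,"xyz": [0,0,-20],"rotation": [0,0,0]},
  {"grip": 0,"xyz": [0,0,-50],"rotation": [0,0,0]},
  {"grip": 0,"xyz": [0,0,-80],"rotation": [0,0,0]},
  {"grip": 0,"xyz": [0,0,-110],"rotation": [0,0,0]},
  {"grip": 0,"xyz": [0,0,-130],"rotation": [0,0,0]},
])

```text
time: 11.92
ee_pos: [0.6076, -0.3208, 0.3654]
eef_rot: [0.996, -0.012, 0.003, 0.087]
ft_force: [-0.1, 0.2, -0.6]
width: 0.0872
```

Call:
apply_moves([
  {"grip": 0,"xyz": [0,0,0],"rotation": [0,0,0]},
  {"grip": 0,"xyz": [0,0,0],"rotation": [0,0,0]},
  {"grip": 0,"xyz": [0,0,0],"rotation": [0,0,0]},
  {"grip": 0,"xyz": [0,0,0],"rotation": [0,0,0]},
])

```text
time: 12.42
ee_pos: [0.6074, -0.3207, 0.3647]
eef_rot: [0.996, -0.012, 0.003, 0.087]
ft_force: [0.1, -0.7, -0.1]
width: 0.0872
```

```bash
python3 - <<'E'
from h import *
c=cam('scene'); cv2.imwrite('pics/s8.png',cv2.resize(c['img'][80:300,200:420],None,fx=2.6,fy=2.6,interpolation=cv2.INTER_CUBIC)); w=cloud(c)
c=cam('top'); cv2.imwrite('pics/t8.png',cv2.resize(c['img'][140:268,150:380],None,fx=3.4,fy=3.4)); w=cloud(c)
inc([.4215,.08,.17],tgt(-.022)); 
E
```

```text
t 12.53 from [ 0.6075 -0.3208  0.365 ] | xyz [-196.5, -424.1, 121.6] rot [10.0, -0.46, -0.07]
```

View pics/s8.png

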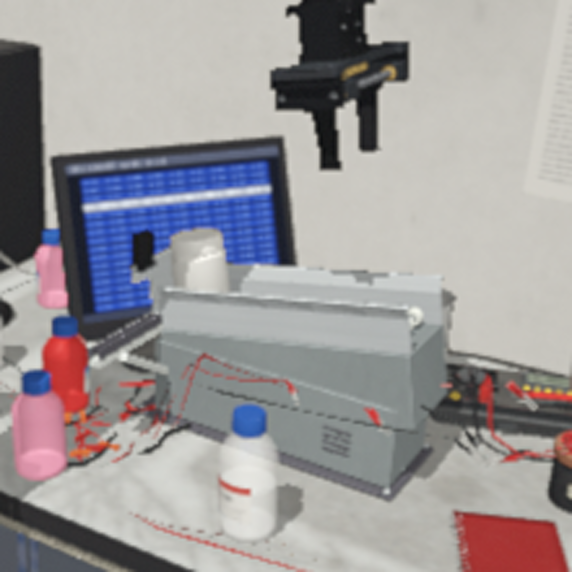

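View pics/t8.png

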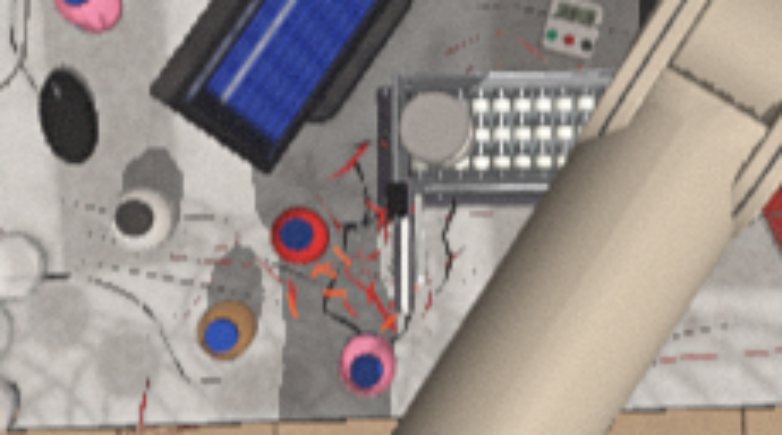

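The white jar stands upright against the gate ((437,128) from above, (200,260) in the scene). Now the amber bottle.

```bash
python3 - <<'E'
from h import *
inc([.49,-.08,.35],tgt(-.022))
c=cam('top'); w=cloud(c)
# jar check
d=(w[...,0]>.56)&(w[...,0]<.66)&(w[...,1]>-.2)&(w[...,1]<-.09)&(w[...,2]>.215)
(x,y),rd=cv2.minEnclosingCircle(w[d][:,:2].astype(np.float32)); print('jar cap',x,y,2*rd,np.median(w[d][:,2]))
d=(np.hypot(w[...,0]-.4215,w[...,1]-.08)<.04)&(w[...,2]>.107); v,u=np.where(d); print('amber',ray(c,u.mean(),v.mean(),.12),2*np.sqrt(d.sum()/np.pi)/c['f']*1.2)
E
```

```text
t 12.53 from [ 0.6075 -0.3208  0.365 ] | xyz [-123.0, -236.9, -27.5] rot [10.0, -0.46, -0.07]
jar cap 0.5881287455558777 -0.145457923412323 0.12204551696777344 0.23827778351362872
amber [0.42172559 0.07951178 0.12      ] 0.03478440726967156
```

Call:
apply_moves([
  {"grip": 0,"xyz": [-25,-50,-10],"rotation": [1,0,0]},
  {"grip": 0,"xyz": [-50,-100,-18],"rotation": [3,0,0]},
  {"grip": 0,"xyz": [-75,-150,-25],"rotation": [6,0,0]},
  {"grip": 0,"xyz": [-100,-197,-27],"rotation": [9,0,0]},
  {"grip": 0,"xyz": [-123,-237,-28],"rotation": [10,-0.5,0]},
])

```text
time: 13.2
ee_pos: [0.489, -0.0788, 0.3503]
eef_rot: [1.0, -0.012, -0.0, -0.001]
ft_force: [0.1, 0.6, -0.0]
width: 0.0874
```

```bash
python3 - <<'E'
from h import *
inc([.4215,.08,.19],tgt(-.022))
E
```

```text
t 13.2 from [ 0.489  -0.0788  0.3503] | xyz [-71.2, -156.9, 160.6] rot [-0.09, 0.02, -0.08]
```

Call:
apply_moves([
  {"grip": 0,"xyz": [-18,-39,30],"rotation": [0,0,0]},
  {"grip": 0,"xyz": [-36,-78,65],"rotation": [0,0,0]},
  {"grip": 0,"xyz": [-54,-118,105],"rotation": [0,0,0]},
  {"grip": 0,"xyz": [-71,-157,145],"rotation": [0,0,0]},
  {"grip": 0,"xyz": [-71,-157,150],"rotation": [0,0,0]},
])

```text
time: 13.82
ee_pos: [0.4192, 0.0819, 0.1982]
eef_rot: [1.0, -0.009, -0.002, -0.0]
ft_force: [0.2, -0.2, 0.6]
width: 0.0872
```

```bash
python3 - <<'E'
from h import *
c=cam('wrist'); cv2.imwrite('pics/w9.png',c['img'])
inc([.4217,.0798,.064],tgt(-.022))
E
```

```text
t 13.88 from [0.4206 0.0804 0.1992] | xyz [1.5, 0.6, 135.2] rot [-0.01, 0.14, 0.05]
```

View pics/w9.png

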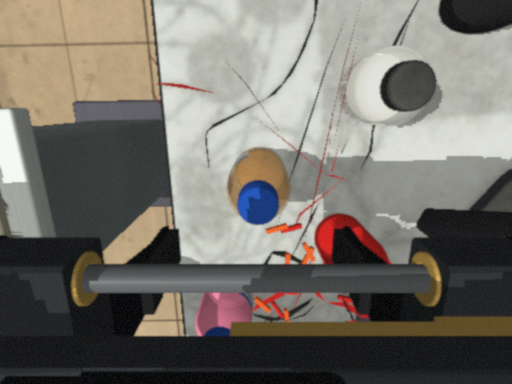

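The amber bottle's cap at (258,202) is centred between the fingers (180 and 333). Going down to the body grasp.

Call:
apply_moves([
  {"grip": 0,"xyz": [1.5,0.5,40],"rotation": [0,0,0]},
  {"grip": 0,"xyz": [1.5,0.5,75],"rotation": [0,0,0]},
  {"grip": 0,"xyz": [1.5,0.5,110],"rotation": [0,0,0]},
  {"grip": 0,"xyz": [1.5,0.5,133],"rotation": [0,0,0]},
  {"grip": 0,"xyz": [1.5,0.5,134],"rotation": [0,0,0]},
])

```text
time: 14.5
ee_pos: [0.422, 0.0786, 0.0651]
eef_rot: [1.0, -0.011, -0.002, 0.001]
ft_force: [0.2, -0.0, 0.8]
width: 0.087
```

Call:
apply_moves([
  {"grip": 255,"xyz": [0,0,0],"rotation": [0,0,0]},
  {"grip": 255,"xyz": [0,0,0],"rotation": [0,0,0]},
  {"grip": 255,"xyz": [0,0,0],"rotation": [0,0,0]},
  {"grip": 255,"xyz": [0,0,0],"rotation": [0,0,0]},
  {"grip": 255,"xyz": [0,0,0],"rotation": [0,0,0]},
], squeeze=20)

```text
time: 15.12
ee_pos: [0.4221, 0.0788, 0.0654]
eef_rot: [1.0, -0.011, -0.002, 0.0]
ft_force: [-2.4, -0.2, 6.2]
width: 0.0582
```

```bash
python3 - <<'E'
from h import *
inc([.4217,.0798,.064],tgt(-.022)); c=cam('scene'); cv2.imwrite('pics/s10.png',cv2.resize(c['img'][80:300,120:340],None,fx=2.6,fy=2.6,interpolation=cv2.INTER_CUBIC))
E
```

```text
t 15.12 from [0.4221 0.0788 0.0654] | xyz [-0.4, -1.0, 1.4] rot [0.05, 0.18, -0.05]
```

View pics/s10.png

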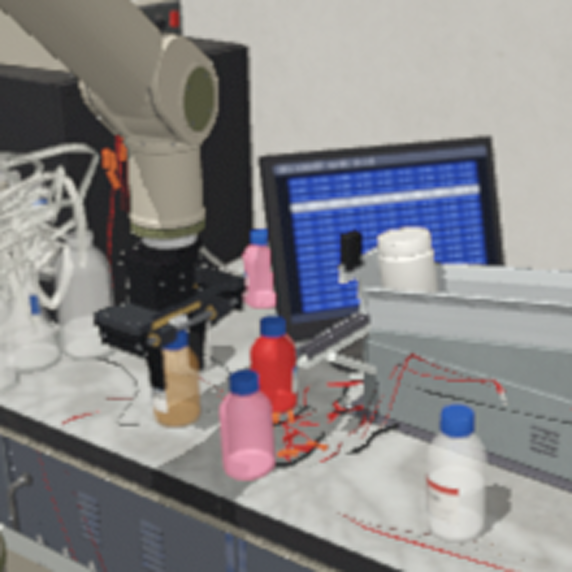

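The bottle is gripped at 58 mm, between the fingers at (175,380) with its cap just under the gripper body. Lifting.

Call:
apply_moves([
  {"grip": 255,"xyz": [0,0,-30],"rotation": [0,0,0]},
  {"grip": 255,"xyz": [0,0,-80],"rotation": [0,0,0]},
  {"grip": 255,"xyz": [0,0,-135],"rotation": [0,0,0]},
  {"grip": 255,"xyz": [0,0,-190],"rotation": [0,0,0]},
  {"grip": 255,"xyz": [0,0,-245],"rotation": [0,0,0]},
])

```text
time: 15.8
ee_pos: [0.4224, 0.0787, 0.3121]
eef_rot: [1.0, -0.011, -0.002, 0.0]
ft_force: [1.2, 0.6, -1.5]
width: 0.0583
```

```bash
python3 - <<'E'
from h import *
n=np.array([0,np.sin(.17),np.cos(.17)]); L=np.array([.6076,-.351,.183]); print(r.read_state()['width'])
inc([.55,-.19,.38],tgt(-.022)); inc(L+n*.13,tgt(-.022,-.17))
E
```

```text
0.05830205058996356
t 15.8 from [0.4224 0.0787 0.3121] | xyz [133.5, 265.7, -68.2] rot [0.03, 0.18, -0.05]
t 15.8 from [0.4224 0.0787 0.3121] | xyz [194.5, 403.3, 0.5] rot [-9.71, 0.4, -0.04]
```

Call:
apply_moves([
  {"grip": 255,"xyz": [10,20,-40],"rotation": [0,0,0]},
  {"grip": 255,"xyz": [35,68,-65],"rotation": [0,0,0]},
  {"grip": 255,"xyz": [60,120,-75],"rotation": [0,0,0]},
  {"grip": 255,"xyz": [85,174,-75],"rotation": [0,0,0]},
  {"grip": 255,"xyz": [110,228,-75],"rotation": [0,0,0]},
])

```text
time: 16.42
ee_pos: [0.528, -0.153, 0.3874]
eef_rot: [1.0, -0.01, -0.001, -0.0]
ft_force: [0.8, 1.7, -2.5]
width: 0.0579
```

```bash
python3 - <<'E'
from h import *
n=np.array([0,np.sin(.17),np.cos(.17)]); L=np.array([.6076,-.351,.183]); print(r.read_state()['width'])
inc(L+n*.13,tgt(-.022,-.17))
E
```

```text
0.057949679289242384
t 16.43 from [ 0.528  -0.153   0.3874] | xyz [83.3, 174.4, 76.1] rot [-9.75, 0.28, 0.08]
```

Call:
apply_moves([
  {"grip": 255,"xyz": [17,40,0],"rotation": [-1,0,0]},
  {"grip": 255,"xyz": [35,80,5],"rotation": [-3,0,0]},
  {"grip": 255,"xyz": [53,120,20],"rotation": [-5.5,0,0]},
  {"grip": 255,"xyz": [70,155,45],"rotation": [-8,0,0]},
  {"grip": 255,"xyz": [83,174,70],"rotation": [-9.8,0.3,0]},
])

```text
time: 17.05
ee_pos: [0.6072, -0.3305, 0.3154]
eef_rot: [0.996, -0.011, 0.0, 0.086]
ft_force: [0.4, 0.6, -2.6]
width: 0.0582
```

```bash
python3 - <<'E'
from h import *
n=np.array([0,np.sin(.17),np.cos(.17)]); L=np.array([.6076,-.351,.183]); print(r.read_state()['width'])
c=cam('scene'); cv2.imwrite('pics/s11.png',cv2.resize(c['img'][80:300,200:420],None,fx=2.6,fy=2.6,interpolation=cv2.INTER_CUBIC)); w=cloud(c)
hsv=cv2.cvtColor(c['img'],cv2.COLOR_BGR2HSV)
m=(hsv[...,0]>8)&(hsv[...,0]<22)&(hsv[...,1]>70)&(np.hypot(w[...,0]-.61,w[...,1]+.35)<.08)&(w[...,2]>.15)
q=w[m]; print(m.sum(),np.round(q.min(0),3),np.round(q.max(0),3),'x,y ext')
inc(L+n*.0654,tgt(-.022,-.17))
E
```

```text
0.0582387696238072
532 [ 0.533 -0.366  0.253] [ 0.655 -0.304  0.422] x,y ext
t 17.1 from [ 0.6074 -0.3305  0.3113] | xyz [0.5, -1.7, 64.5] rot [0.14, 0.27, 0.05]
```

View pics/s11.png

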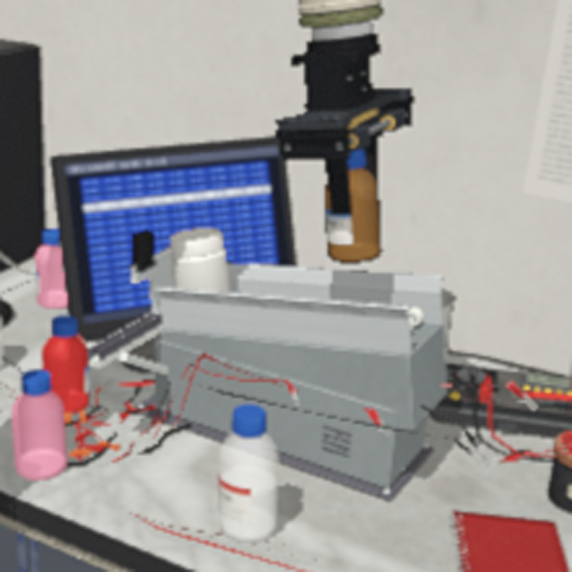

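The bottle hangs along the tool axis at (355,215), with its lowest visible point about 0.25 m up, so it has not slipped. I lower it.

Call:
apply_moves([
  {"grip": 255,"xyz": [0.5,-1.5,20],"rotation": [0,0,0]},
  {"grip": 255,"xyz": [0.5,-1.5,40],"rotation": [0,0,0]},
  {"grip": 255,"xyz": [0.5,-1.5,54],"rotation": [0,0,0]},
  {"grip": 255,"xyz": [0.5,-1.5,59],"rotation": [0,0,0]},
  {"grip": 255,"xyz": [0.5,-1.5,59],"rotation": [0,0,0]},
])

```text
time: 17.73
ee_pos: [0.6077, -0.3391, 0.2532]
eef_rot: [0.996, -0.011, -0.001, 0.086]
ft_force: [-0.4, 0.6, -2.4]
width: 0.0583
```

Call:
apply_moves([
  {"grip": 255,"xyz": [0,0,2],"rotation": [0,0,0]},
  {"grip": 255,"xyz": [0,0,4],"rotation": [0,0,0]},
  {"grip": 255,"xyz": [0,0,4],"rotation": [0,0,0]},
])

```text
time: 18.1
ee_pos: [0.6077, -0.3398, 0.2493]
eef_rot: [0.996, -0.011, -0.001, 0.086]
ft_force: [0.0, 0.0, -2.6]
width: 0.0583
```

```bash
python3 - <<'E'
from h import *
n=np.array([0,np.sin(.17),np.cos(.17)]); L=np.array([.6076,-.351,.183]);
inc(L+n*.0654,tgt(-.022,-.17))
E
```

```text
t 18.1 from [ 0.6077 -0.3398  0.2493] | xyz [-0.0, -0.2, 1.8] rot [0.14, 0.25, 0.06]
```

Call:
apply_moves([
  {"grip": 255,"xyz": [0,0,1],"rotation": [0,0,0]},
  {"grip": 255,"xyz": [0,0,2],"rotation": [0,0,0]},
  {"grip": 255,"xyz": [0,0,2],"rotation": [0,0,0]},
])

```text
time: 18.48
ee_pos: [0.6078, -0.3404, 0.2484]
eef_rot: [0.996, -0.011, -0.001, 0.086]
ft_force: [-0.8, 2.0, 4.6]
width: 0.0584
```

Call:
apply_moves([
  {"grip": 255,"xyz": [0,0,0.5],"rotation": [0,0,0]},
  {"grip": 255,"xyz": [0,0,1],"rotation": [0,0,0]},
])

```text
time: 18.73
ee_pos: [0.6079, -0.3409, 0.2484]
eef_rot: [0.996, -0.011, -0.0, 0.087]
ft_force: [-2.2, 2.9, 10.1]
width: 0.0584
```

Contact. I release.

Call:
apply_moves([
  {"grip": 0,"xyz": [0,0,-1],"rotation": [0,0,0]},
  {"grip": 0,"xyz": [0,0,-1],"rotation": [0,0,0]},
  {"grip": 0,"xyz": [0,0,-4],"rotation": [0,0,0]},
  {"grip": 0,"xyz": [0,0,-20],"rotation": [0,0,0]},
  {"grip": 0,"xyz": [0,0,-50],"rotation": [0,0,0]},
])

```text
time: 19.35
ee_pos: [0.6077, -0.3319, 0.2982]
eef_rot: [0.996, -0.011, -0.001, 0.086]
ft_force: [-0.3, -0.2, 0.1]
width: 0.0867
```

```bash
python3 - <<'E'
from h import *
c=cam('scene'); cv2.imwrite('pics/s12.png',cv2.resize(c['img'][80:300,200:420],None,fx=2.6,fy=2.6,interpolation=cv2.INTER_CUBIC))
E
```

```text
(no output)
```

View pics/s12.png

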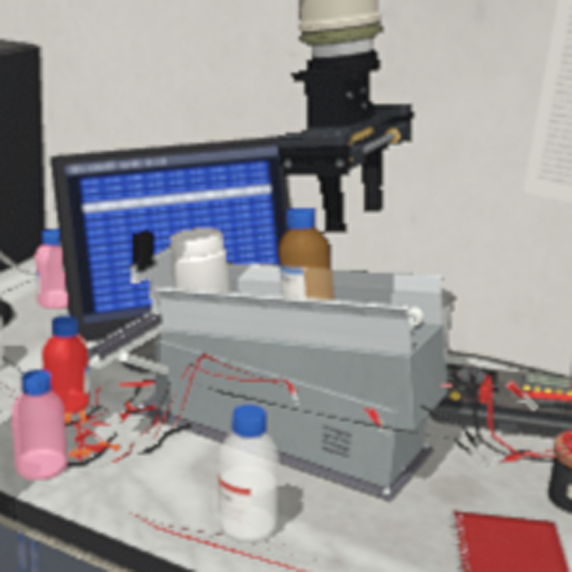

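The bottle is upright and rolling, at (305,255). I raise the tool and move it back so the lane is clear to see.

Call:
apply_moves([
  {"grip": 0,"xyz": [0,0,-40],"rotation": [0,0,0]},
  {"grip": 0,"xyz": [0,0,-80],"rotation": [0,0,0]},
  {"grip": 0,"xyz": [0,0,-100],"rotation": [0,0,0]},
  {"grip": 0,"xyz": [0,30,-100],"rotation": [0,0,0]},
  {"grip": 0,"xyz": [0,60,-100],"rotation": [0,0,0]},
])

```text
time: 20.02
ee_pos: [0.6079, -0.3739, 0.4138]
eef_rot: [0.996, -0.01, 0.002, 0.088]
ft_force: [0.8, -0.0, -0.2]
width: 0.087
```

Call:
apply_moves([
  {"grip": 0,"xyz": [-30,20,-10],"rotation": [0,0,0]},
  {"grip": 0,"xyz": [-70,40,-10],"rotation": [0,0,0]},
  {"grip": 0,"xyz": [-110,60,-10],"rotation": [0,0,0]},
  {"grip": 0,"xyz": [-110,60,-10],"rotation": [0,0,0]},
  {"grip": 0,"xyz": [-110,60,-10],"rotation": [0,0,0]},
])

```text
time: 20.65
ee_pos: [0.4972, -0.4286, 0.4342]
eef_rot: [0.996, -0.01, 0.003, 0.088]
ft_force: [0.3, -0.0, -0.0]
width: 0.087
```

```bash
python3 - <<'E'
from h import *
c=cam('scene'); cv2.imwrite('pics/s13.png',cv2.resize(c['img'][80:300,200:420],None,fx=2.6,fy=2.6,interpolation=cv2.INTER_CUBIC))
c=cam('top'); cv2.imwrite('pics/t13.png',cv2.resize(c['img'][140:268,150:380],None,fx=3.4,fy=3.4)); w=cloud(c)
hsv=cv2.cvtColor(c['img'],cv2.COLOR_BGR2HSV)
n=np.array([0,np.sin(.17),np.cos(.17)]); O=np.array([.6096,-.261,0]); ey=np.array([.022,1,0])
for nm,yl,h in(('white',.148-.034*np.cos(.17),.085),('amber',.148-.098*np.cos(.17),.12)):
    P=O+ey*yl; P[2]=.168-.1717*yl; T=P+n*h
    d=(np.hypot(w[...,0]-T[0],w[...,1]-T[1])<.05)&(abs(w[...,2]-T[2])<.012); v,u=np.where(d)
    if nm=='amber': d=d&(abs(hsv[...,0].astype(int)-115)<15)&(hsv[...,1]>120); v,u=np.where(d)
    print(nm,'expected top',np.round(T,3),'seen',np.round(ray(c,u.mean(),v.mean(),T[2]),3),d.sum())
d=(w[...,0]>.5)&(w[...,0]<.6)&(abs(w[...,1]+.1)<.03)&(w[...,2]>.24)&(w[...,2]<.265); print('handle',np.round(w[d].min(0),3),np.round(w[d].max(0),3))
for nm,x,y,h,lo in(('clear',.541,.167,.1,.09),('tall',.411,-.316,.14,.125)):
    d=(np.hypot(w[...,0]-x,w[...,1]-y)<.045)&(w[...,2]>lo)&(w[...,2]<h+.02); v,u=np.where(d); print(nm,np.round(ray(c,u.mean(),v.mean(),h),4) if d.sum() else None)
E
```

```text
white expected top [ 0.612 -0.132  0.232] seen [ 0.613 -0.134  0.232] 367
amber expected top [ 0.611 -0.189  0.277] seen [ 0.612 -0.187  0.277] 82
handle [ 0.534 -0.103  0.242] [ 0.562 -0.09   0.251]
clear [0.5411 0.1673 0.1   ]
tall [ 0.4108 -0.3159  0.14  ]
```

View pics/s13.png

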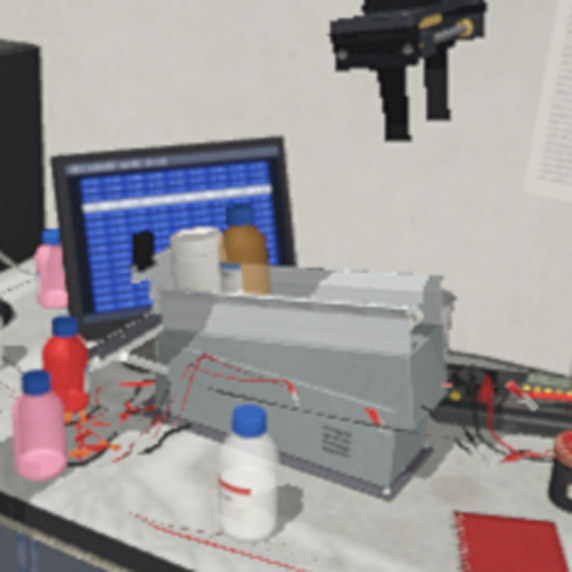

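View pics/t13.png

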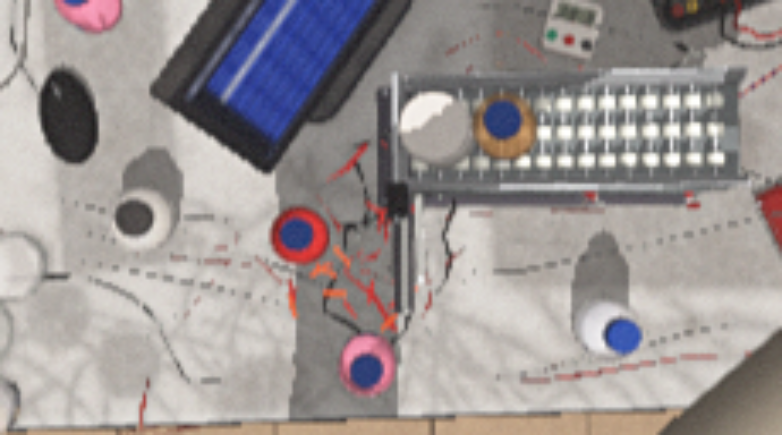

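Both containers are at the gate within about 2 mm of where they should be. I let everything settle for half a second, check again and hand in.

Call:
apply_moves([
  {"grip": 0,"xyz": [0,0,0],"rotation": [0,0,0]},
  {"grip": 0,"xyz": [0,0,0],"rotation": [0,0,0]},
  {"grip": 0,"xyz": [0,0,0],"rotation": [0,0,0]},
  {"grip": 0,"xyz": [0,0,0],"rotation": [0,0,0]},
])

```text
time: 21.25
ee_pos: [0.4979, -0.4282, 0.4334]
eef_rot: [0.996, -0.009, 0.002, 0.088]
ft_force: [0.2, 0.0, 0.3]
width: 0.0869
```

```bash
python3 - <<'E'
from h import *
c=cam('top'); w=cloud(c)
hsv=cv2.cvtColor(c['img'],cv2.COLOR_BGR2HSV)
b=(abs(hsv[...,0].astype(int)-115)<15)&(hsv[...,1]>120)
for T,bl in (([.612,-.132,.232],0),([.611,-.189,.277],1)):
    d=(np.hypot(w[...,0]-T[0],w[...,1]-T[1])<.05)&(abs(w[...,2]-T[2])<.012)
    if bl: d&=b
    v,u=np.where(d); print(np.round(ray(c,u.mean(),v.mean(),T[2]),3),d.sum())
print(r.read_state()['ft_force'],r.read_state()['time'])
r.close_job()
E
```

```text
[ 0.612 -0.134  0.232] 366
[ 0.612 -0.187  0.277] 80
[ 0.56881031 -0.21554852  0.59849917] 21.3
the job is handed in; nothing more can be done
```

The job is handed in at 21.3 s of the 72 s allowed; no verdict was reported. The gate is shut, and the white jar and the amber bottle stand upright one behind the other against it.

- **Gate:** I pushed the handle in until the force rose to about 20 N with no further travel. Afterwards the handle was centred at x ≈ 0.548 m; 0.547 m is expected when shut.
- **White jar and amber bottle:** I set each on the upper half of the lane, tilted to match the slope, and let go. Both rolled down upright. The last top view puts their tops about 2 mm from where they should be, and they had not moved between the last two looks, about 0.6 s apart.
- **Clear jar and tall bottle:** both are still within 1 mm of their starting positions.
- **Robot:** the arm is clear of everything, with less than 1 N on the tool.

One move call was refused because its rows had no rotation; I sent it again, with no effect on the scene. A first quick check of the jar's position, before I fetched the bottle, picked up parts of the gate and gave a wrong size (122 mm). I discarded it; the later, narrower measurement is the one quoted above.

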